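# Release a power module from its sloping cradle

## Task

Lift the keeper bar straight up out of the two U brackets of the sloping cradle, keeping it level so that both ends come clear together, and park it in the two forks of the low bar stand with its foot hanging down. Then take the finned power module off the slope and set it down flat, fins up, on the floor of the tray. Set both down rather than dropping them, and leave the other things on the bench where they are.

Things in the scene. Friction and masses are not known exactly. Their poses are not given: they have to be found in the camera images.
- cradle: Fixed aluminium cradle, 150 (x) x 200 (y) x 154 tall. Origin: centre of its underside, on the bench; z up, y along the bar, x level, in the direction in which its bed rises. The flat bed, 130 along the slope and 150 wide, rises at 30 degrees towards +x. Two small stops at y = +-44 (16 wide, 10 high off the bed, nothing between them) hold the module's lower long side.
- bed_middle (a point): Middle of the upper face of the cradle's sloping bed, at (0, 0, 55) in the cradle's frame. Seen from the robot the bed rises towards the left (within about 25 degrees of it), and the bar above it runs away from the robot.
- slot_left (a point): Middle of the slot floor of the cradle's steel U bracket at +y: at (-15, 85, 124) in the cradle's frame. The bracket is an upright plate 8 thick in y, 38 long in x; its slot is open at the top, 16 wide in x and 30 deep, so the bracket's top is at z = 154.
- slot_right (a point): The same of the U bracket at -y: at (-15, -85, 124) in the cradle's frame.
- keeper_bar: Loose square steel bar, 12x12 mm, 230 long over two black end caps (20 across, 8 long), 0.25 kg. Origin: middle of the bar, on its axis; y along it, z up. A round foot 12 across hangs from its middle, tip 32 below the axis. It starts in both cradle slots, axis at z = 130, no latch. Grip its middle from above across the 12 mm; fingertips may reach 20 below the axis without touching the module.
- bar_end_left (a point): Centre of the bar's end at its +y, 112 from its middle.
- bar_end_right (a point): Centre of the bar's end at its -y, 112 from its middle.
- power_module: Loose block, black base with aluminium fins on top, 46 (x) x 110 (y) x 36 (z) mm, 0.35 kg, solid to the gripper. Origin: centre of its underside; y its long side, z out of the fins. It starts on the sloping bed against the stops, so z leans 30 degrees from vertical, towards -x of the cradle. Grip it across its 46 mm at mid length, tool square to the slope; the bed beside it is clear for 42 mm.
- module_grip (a point): On the module's z axis, 26 above its underside: a good grasp point (fingertips up to 24 beyond it stay off the bed).
- bar_stand: Fixed low stand for the bar: base 80 (x) x 160 (y) x 8, two upright steel forks at y = +-60, each 8 thick in y. Slots open at the top, 20 wide in x, floor at z = 45, straight sides to z = 75, then lips flaring to about 46 wide at z = 90. A parked bar lies along y, axis at z = 51. Origin: centre of its underside; z up. It stands left or right of the cradle, the tray on the other side.
- tray: Fixed open shallow tray of dark sheet steel, 150 (x) x 180 (y) x 14 tall, walls and floor 3 thick. Origin: centre of its underside, on the bench; y its long side, z up.
- flux_tin: Bystander, not to be moved: a small round lidded tin, 59 mm across, 21 tall, in mm. Origin: centre of its underside.
- side_cutters: Bystander, not to be moved: side cutters lying flat, 135x39x11, in mm. Origin: centre of its underside.
- flux_bottle: Bystander, not to be moved: a small bottle, 34 across, 85 tall, in mm. Origin: centre of its underside.
- tweezers_2: Bystander, not to be moved: black tweezers lying flat, 117x14x9, in mm. Origin: centre of its underside.
- solder_reel: Bystander, not to be moved: a reel of solder wire standing on its flange, 52 across, 42 tall, in mm. Origin: centre of its underside.
- spare_fan_40: Bystander, not to be moved: a small black square fan standing on edge, 20x40x40, in mm. Origin: centre of its underside.

How it is judged:
By the outcome, as a careful person would: the job done as asked, in the order asked, and still so for the second after the job is handed in, with the robot touching nothing.
It also fails if it takes over 58 s, if anything falls off the work surface, if the arm or the gripper's body presses on something with over 40 N, if the wrist force passes 120 N, or if a joint passes its speed limit or range.

## Robot

A 6-joint arm with a two-finger parallel gripper is mounted at the origin on a cart in front of the work surface, level with it; the furniture and walls round the work are solid. World frame = base frame: x ahead of the robot, y to its left, z up, the work surface at z = 0. Lengths are in m, angles in rad, forces in N, time in s.
With the tool pointing down it reaches from about 0.35 to 0.975 m from the base axis. Payload 7.1 kg.
Tool frame: the origin (TCP) lies between the finger pads; the fingertips stand 14 mm ahead of it and the grasp point (between the pads) lies 5 mm behind it; z points along the fingers, y is the line along which they close (so a half turn about z gives the same grasp; the last joint's range is limited). The gripper opens to 88 mm and grips with 3 to 60 N. Pads are 20 mm wide; open, the fingers measure 115 mm over their backs; the gripper's body (75 mm by 178 mm) begins 61 mm behind the grasp point.
Start: joints at [-1.13, 0.423, 1.63, -0, 1.089, -0.019], TCP at [0.277, -0.56, 0.237] pointing down, gripper open.
Joint ranges: [-3, 3], [-0.9, 2.11], [0.09, 2.58], [-1.31, 4.45], [0.11, 2.69], [-2.54, 2.54]. Speed limits (rad/s): [2.39, 2.39, 3.01, 3.14, 3.14, 3.14].

## Interface

Orientations are given as a unit quaternion [x, y, z, w].
In Python, from workcell import status, eyes, ctrl gives the robot as it stands.
- The arm moves only by the tool send_rows, never from a script. Its argument "increments" is a list of rows, each a list of 3 entries, a list of its own where there are three numbers: the gripper command: -1 is shut, 1 is fully open, values between are in proportion, then the shift along the tool's x, y, z in cm, then the turn, a rotation vector about the tool's x, y, z in rad. A call has 1 to 20 rows; each row is the pose to reach, as a shift and turn from the pose commanded when the call began, along the tool's axes at that moment; what a row does not reach only later rows make up. A row lasts 1/10 s, in which the tool goes at most 50 mm and 8.59 degrees, less where a joint would pass 70% of its speed; a pose out of reach is approached as far as the arm can. A call with a gripper value outside its range is refused whole. The fingers move at their own pace and stop on an object; "grip_force" is the grip in N (left out, the last holds). Time passes only in rows, so rows that repeat a pose let the fingers close. It gives the time, the measured TCP pose, the force and the opening at its end, in the units of the state.
- status.observe(): the state, without advancing time (a new reading comes with each control period).
- eyes.capture(name): name is "side" or "top"; returns the picture (384x512x3 uint8, red, green, blue); there is no depth.
- eyes.get_calibration(name): a dict with "fx", "fy", "cx", "cy" (pixels), "k1" (the pictures are not rectified: a ray, as slopes to the right and down, at radius r is drawn at 1 + k1 r^2 times it, then the intrinsics apply), "rvec" (rotation vector, rad) and "tvec" (3), from world to camera coordinates, as OpenCV has them. Camera axes: x right, y down, z forward; pixel columns grow to the right and rows downward; lengths in m; the calibration is good to about 2 mm. A picture is of the moment at which its call begins. get_calibration takes no time and is no camera call.
- ctrl.finish_job(): hands the job in, once; it reports no verdict.
The state is a dict: "time": time; "q": joint angles; "qd": joint speeds; "effort": joint torques, N m; "tcp_pos": TCP position; "orientation": TCP orientation; "ft_force": force on the tool from outside, world axes, zero at the start; "torque": the same for the moment, N m; "gripper_width": opening from 0.0 (shut) to 1.0 (fully open).
Only numpy, scipy, OpenCV 4.12 (cv2) and the standard library are available. Lean on these libraries where they do the work, as an engineer would, in place of code of your own. Each camera call takes 0.05 s, during which the arm holds its last target. There are 200 camera calls.

## Working session

There is one attempt and no reset: what is moved stays moved. The work goes in short steps, Python scripts to look and compute and a tool call to move; the robot and the scene stay as the last step left them, time stands still between calls to the robot, and variables do not carry over. Pictures are saved under pics/ and viewed, on a budget of 10 in all, crops included, one or two more only if the job needs it, and the job is handed in when it is done.

Besides the shell and the picture viewer there is one more tool, called after "Call:" as name([rows], argument=value, ...), one row to a line, values as JSON. send_rows: Moves the arm, as the interface text tells. Its arguments: {"type":"object","properties":{"increments":{"type":"array","items":{"type":"array"}},"grip_force":{"type":"number"}},"required":["increments"]}

```bash
mkdir -p pics
python3 - <<'E'
from workcell import status, eyes, ctrl
import cv2
print(status.observe())
for n in("top","side"):
    im=eyes.capture(n); cv2.imwrite(f"pics/{n}0.png",cv2.resize(im[:,:,::-1],(800,600),interpolation=cv2.INTER_CUBIC)); cv2.imwrite(f"pics/{n}0_raw.png",im[:,:,::-1])
    print(n,eyes.get_calibration(n))
E
```

```text
{'time': 0.0, 'q': array([-1.13000972e+00,  4.23826323e-01,  1.63071701e+00,  2.31441928e-05,
        1.08858939e+00, -1.90112220e-02]), 'qd': array([ 4.95637518e-04,  5.21220892e-04,  1.10991677e-03,  1.22853987e-03,
        8.83046381e-05, -1.16226276e-03]), 'effort': array([ 1.86398705e-03, -5.44626260e+01, -2.73668307e+01,  6.44523581e-02,
        2.27531459e-02, -8.47896695e-05]), 'tcp_pos': array([ 0.27714199, -0.55958071,  0.23590013]), 'orientation': array([ 9.73690372e-01,  2.27873796e-01, -1.51169086e-04, -7.55123250e-04]), 'ft_force': array([ 0.30928885, -0.04691421,  0.39603973]), 'torque': array([-0.00623486, -0.0595951 , -0.05507227]), 'gripper_width': 1.0020702326564521}
top {'fx': 381.56327860230533, 'fy': 381.56327860230533, 'cx': 255.74797064065845, 'cy': 190.3727751060573, 'k1': -0.09602309226205051, 'rvec': array([ 2.15090598, -2.10599012,  0.18843418]), 'tvec': array([0.05745915, 0.55332167, 0.96769395])}
side {'fx': 414.4499822932166, 'fy': 414.4499822932166, 'cx': 258.703168964336, 'cy': 186.88567786193994, 'k1': -0.07084987216207052, 'rvec': array([ 1.56283881,  2.31077819, -0.62351997]), 'tvec': array([ 0.13639768, -0.41582301,  1.38956818])}
```

View pics/top0.png

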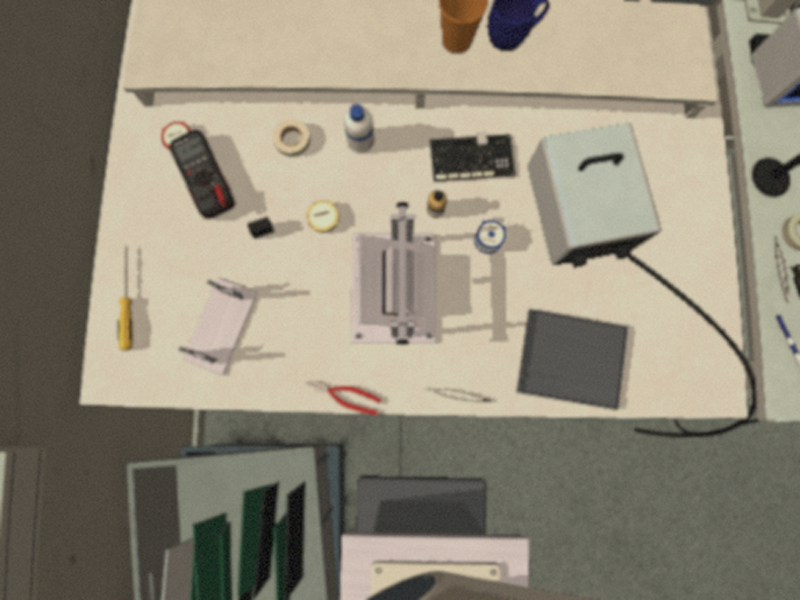

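View pics/side0.png

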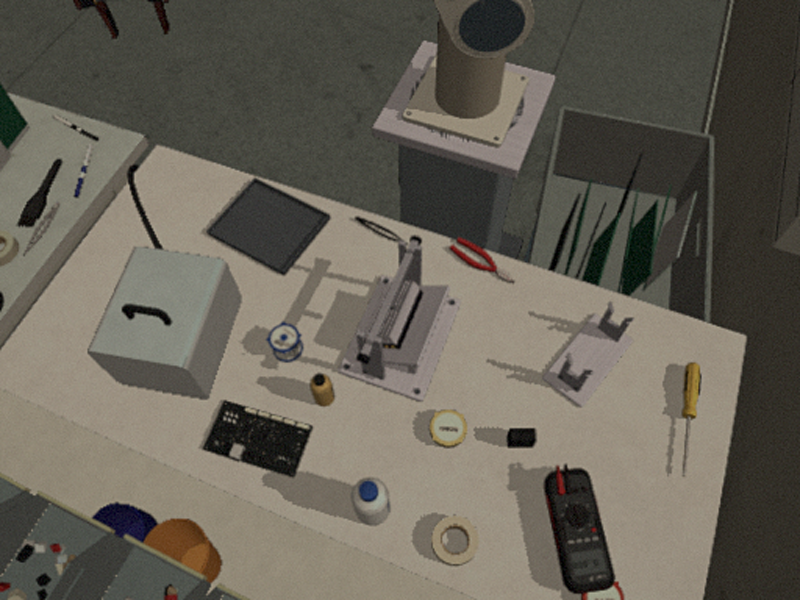

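```bash
cat > h.py <<'E'
import numpy as np, cv2
from scipy.spatial.transform import Rotation as R
from workcell import status, eyes, ctrl
C={n:eyes.get_calibration(n) for n in("top","side")}
def K(c): return np.array([[c['fx'],0,c['cx']],[0,c['fy'],c['cy']],[0,0,1]])
def D(c): return np.array([c['k1'],0,0,0,0.])
def proj(n,P): c=C[n]; return cv2.projectPoints(np.float64(P).reshape(-1,1,3),c['rvec'],c['tvec'],K(c),D(c))[0].reshape(-1,2)
def ray(n,uv):
    c=C[n]; s=cv2.undistortPoints(np.float64(uv).reshape(-1,1,2),K(c),D(c)).reshape(-1,2)
    Rm=cv2.Rodrigues(c['rvec'])[0]; d=np.c_[s,np.ones(len(s))]@Rm
    return -Rm.T@c['tvec'], d/np.linalg.norm(d,axis=1)[:,None]
def onz(n,uv,z): o,d=ray(n,uv); return o+d*((z-o[2])/d[:,2])[:,None]
def tri(a,b):  # pixel in top, pixel in side -> point, gap
    o1,d1=ray("top",a); o2,d2=ray("side",b); d1=d1[0];d2=d2[0]
    t=np.linalg.lstsq(np.c_[d1,-d2],o2-o1,rcond=None)[0]; p,q=o1+t[0]*d1,o2+t[1]*d2
    return (p+q)/2,np.linalg.norm(p-q)
def snap(n,name,crops=None):
    im=eyes.capture(n)[:,:,::-1].copy(); cv2.imwrite(f"pics/{name}.png",im); return im
def crop(im,x,y,w,h,s,step=10):
    c=cv2.resize(im[y:y+h,x:x+w],None,fx=s,fy=s,interpolation=cv2.INTER_CUBIC)
    for i in range(-(-x//step)*step,x+w,step):
        cv2.line(c,((i-x)*s,0),((i-x)*s,5),(0,0,255),1); cv2.putText(c,str(i),((i-x)*s,16),0,.35,(0,0,255))
    for i in range(-(-y//step)*step,y+h,step):
        cv2.line(c,(0,(i-y)*s),(5,(i-y)*s),(0,0,255),1); cv2.putText(c,str(i),(6,(i-y)*s),0,.35,(0,0,255))
    return c
E
python3 - <<'E'
from h import *
t=cv2.imread("pics/top0_raw.png");s=cv2.imread("pics/side0_raw.png")
a=np.hstack([crop(t,215,125,80,100,5),crop(s,212,148,80,100,5)])
cv2.imwrite("pics/z1.png",a[:600])
b=np.hstack([crop(t,112,172,66,72,6),crop(s,342,188,66,72,6)])
cv2.imwrite("pics/z2.png",b)
for n,im in(("top",t),("side",s)):
    g=im.max(2); m=((g<75)&(im.ptp(2) if hasattr(im,'ptp') else np.ptp(im,2))<25).astype(np.uint8) if 0 else ((g<85)).astype(np.uint8)
    x0,y0,x1,y1=(320,185,420,275) if n=="top" else (125,105,222,182)
    mm=np.zeros_like(m); mm[y0:y1,x0:x1]=m[y0:y1,x0:x1]
    c=max(cv2.findContours(mm,0,2)[0],key=cv2.contourArea); r=cv2.minAreaRect(c); print(n,r)
    bx=cv2.boxPoints(r); P=onz(n,bx,.014); print(P.round(4),np.linalg.norm(np.roll(P,1,0)-P,axis=1), P.mean(0))
E
```

```text
top ((366.7567443847656, 229.45945739746094), (64.44440460205078, 52.27887725830078), 9.462322235107422)
[[ 0.3992 -0.1365  0.014 ]
 [ 0.5407 -0.1619  0.014 ]
 [ 0.5145 -0.3403  0.014 ]
 [ 0.3728 -0.3108  0.014 ]] [0.17626898 0.14377037 0.18031055 0.14474165] [ 0.45678351 -0.23733986  0.014     ]
side ((171.07643127441406, 143.35989379882812), (65.12388610839844, 48.44387435913086), 28.610458374023438)
[[ 0.5226 -0.339   0.014 ]
 [ 0.3553 -0.3553  0.014 ]
 [ 0.3992 -0.1368  0.014 ]
 [ 0.5554 -0.1343  0.014 ]] [0.20739042 0.16804947 0.22286899 0.15623664] [ 0.45812848 -0.24134594  0.014     ]
```

View pics/z1.png

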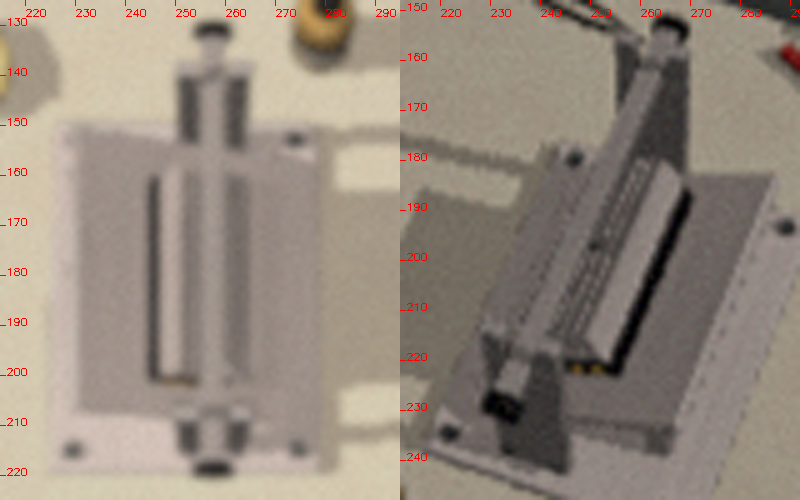

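View pics/z2.png

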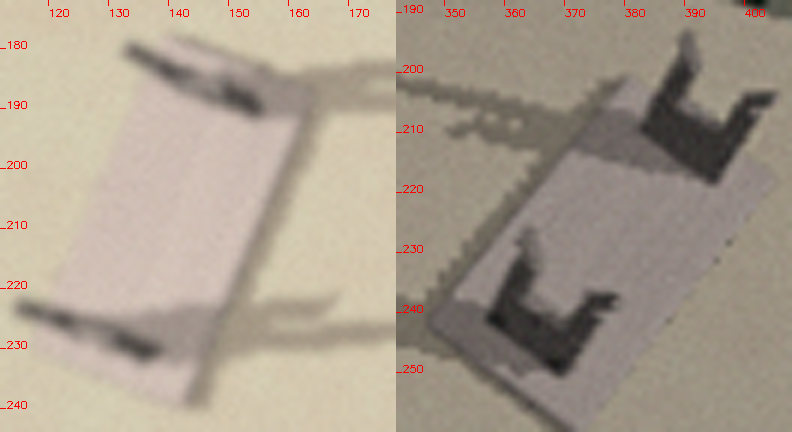

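Run:
```python
from h import *
pr=lambda n,a:print(n,a[0].round(4),"gap",a[1].round(4))
A=tri((255.5,218),(264.5,153.5)); B=tri((255.3,132),(232.5,230.5)); pr("near cap",A);pr("far cap",B)
print("bar mid",(A[0]+B[0])/2, np.linalg.norm(A[0]-B[0]), "heading deg",np.degrees(np.arctan2(*(B[0]-A[0])[[1,0]])))
for z in(.13,.135): print("top only",onz("top",[(255.5,218),(255.3,132)],z))
T={}
for k,a,b in(("near y+",(113.5,222),(403,204.5)),("near y-",(136.5,231),(389.5,194)),("far y+",(131.5,180),(377,238)),("far y-",(154.5,191),(363,227))):
    T[k]=tri(a,b); pr(k,T[k])
n=(T["near y+"][0]+T["near y-"][0])/2; f=(T["far y+"][0]+T["far y-"][0])/2
print("forks",n,f,(n+f)/2,np.linalg.norm(n-f),np.degrees(np.arctan2(*(f-n)[[1,0]])))
P=onz("top",[(137.5,178),(164,188),(144.5,240),(116,228.5)],.008); print(P.round(4),P.mean(0),np.linalg.norm(np.roll(P,1,0)-P,axis=1))
# cradle base corners at plate top ~? screws
P=onz("top",[(229,215.5),(274.5,215.5),(274,153)],.008);print("cr screws",P)
P=onz("top",[(246,160),(246,201)],.075);print("module black edge",P)
for u in [((246,160.5),(255,221)),((246,201),(270,187))]: pr("mod",tri(*u))
```

```text
near cap [0.4704 0.0641 0.1354] gap 0.0083
far cap [0.69   0.0706 0.1246] gap 0.0056
bar mid [0.58017375 0.067364   0.12999663] 0.2199294062892917 heading deg 1.6772810574587753
top only [[0.46961283 0.06810575 0.13      ]
 [0.68712616 0.07320047 0.13      ]]
top only [[0.46908724 0.06809841 0.135     ]
 [0.68541836 0.07316544 0.135     ]]
near y+ [0.4557 0.4274 0.0899] gap 0.0061
near y- [0.4331 0.3812 0.0738] gap 0.0143
far y+ [0.5664 0.3892 0.0879] gap 0.0068
far y- [0.5409 0.3434 0.0616] gap 0.0126
forks [0.44437391 0.40428719 0.08184628] [0.55364882 0.36626875 0.0747434 ] [0.49901137 0.38527797 0.07829484] 0.1159174587437468 -19.183580819220285
[[0.5877 0.4029 0.008 ]
 [0.5606 0.3255 0.008 ]
 [0.4149 0.3707 0.008 ]
 [0.4442 0.453  0.008 ]] [0.50184408 0.38799512 0.008     ] [0.15198498 0.0819935  0.15255269 0.08729628]
cr screws [[0.48775001 0.14112754 0.008     ]
 [0.49040494 0.01631049 0.008     ]
 [0.66773959 0.01988219 0.008     ]]
module black edge [[0.62808479 0.09644505 0.075     ]
 [0.5189317  0.09364963 0.075     ]]
mod [0.6272 0.0966 0.073 ] gap 0.0004
mod [0.5201 0.0944 0.0664] gap 0.0011
```

```bash
cat >> h.py <<'E'
def pose(head,tilt=0):  # tool down, tool x at world heading (deg), then tilted by a world rotation about x-axis of tool (deg)
    h=np.radians(head); x=np.array([np.cos(h),np.sin(h),0]); z=np.array([0,0,-1.]); 
    return R.from_rotvec(np.radians(tilt)*x)*R.from_matrix(np.c_[x,np.cross(z,x),z])
def inc(p,Rt=None):
    s=status.observe(); R0=R.from_quat(s['orientation']); 
    d=R0.inv().apply(np.array(p)-s['tcp_pos'])*100
    w=(R0.inv()*(Rt or R0)).as_rotvec()
    print("t",round(s['time'],2),"tcp",s['tcp_pos'].round(4),"q",s['q'].round(2),"F",s['ft_force'].round(1),"w",round(s['gripper_width'],3)); print("shift cm",d.round(2),"turn",w.round(4))
E
python3 -c "
from h import *
inc([.579,.069,.20],pose(181.5))"
```

```text
t 0.1 tcp [ 0.2772 -0.5596  0.236 ] q [-1.13  0.42  1.63 -0.    1.09 -0.02] F [-0.4 -0.   1.4] w 0.998
shift cm [ 54.94 -42.93   3.66] turn [-4.0000e-04 -1.9000e-03 -2.7079e+00]
```

Call:
send_rows([
  [1,[54.9,-42.9,2.0],[0,-0.002,-2.708]],
  [1,[54.9,-42.9,2.0],[0,-0.002,-2.708]],
  [1,[54.9,-42.9,2.0],[0,-0.002,-2.708]],
  [1,[54.9,-42.9,2.0],[0,-0.002,-2.708]],
  [1,[54.9,-42.9,2.0],[0,-0.002,-2.708]],
  [1,[54.9,-42.9,2.0],[0,-0.002,-2.708]],
  [1,[54.9,-42.9,2.0],[0,-0.002,-2.708]],
  [1,[54.9,-42.9,2.0],[0,-0.002,-2.708]],
  [1,[54.9,-42.9,2.0],[0,-0.002,-2.708]],
  [1,[54.9,-42.9,2.0],[0,-0.002,-2.708]],
  [1,[54.9,-42.9,2.0],[0,-0.002,-2.708]],
  [1,[54.9,-42.9,2.0],[0,-0.002,-2.708]],
  [1,[54.9,-42.9,2.0],[0,-0.002,-2.708]],
  [1,[54.9,-42.9,2.0],[0,-0.002,-2.708]],
  [1,[54.9,-42.9,2.0],[0,-0.002,-2.708]],
  [1,[54.9,-42.9,2.0],[0,-0.002,-2.708]],
  [1,[54.9,-42.9,3.6],[0,-0.002,-2.708]],
  [1,[54.9,-42.9,3.6],[0,-0.002,-2.708]],
  [1,[54.9,-42.9,3.6],[0,-0.002,-2.708]],
  [1,[54.9,-42.9,3.6],[0,-0.002,-2.708]],
])

```text
time: 2.1
tcp_pos: [0.579, 0.068, 0.2006]
orientation: [-0.011, 1.0, -0.001, 0.0]
ft_force: [-0.5, 0.0, -0.0]
gripper_width: 1.002
```

Run:
```python
from h import *
inc([.579,.069,.20],pose(181.5))
t=snap("top","t1");s=snap("side","s1")
p=status.observe()['tcp_pos']
print(proj("top",[p,p+[0,0,-.014]]),proj("side",[p,p+[0,0,-.014]]))
cv2.imwrite("pics/z3.png",np.hstack([crop(t,205,110,100,140,4),crop(s,205,110,100,140,4)]))
```

```text
t 2.1 tcp [0.579  0.068  0.2006] q [ 0.1   0.41  1.75 -0.    0.98 -1.5 ] F [-0.5  0.  -0. ] w 1.002
shift cm [-0.01  0.1   0.06] turn [-0.0014  0.0001 -0.0036]
[[256.58999521 167.00566105]
 [256.56855635 168.42994083]] [[250.33465888 174.62679867]
 [250.49019475 177.83262431]]
```

View pics/z3.png

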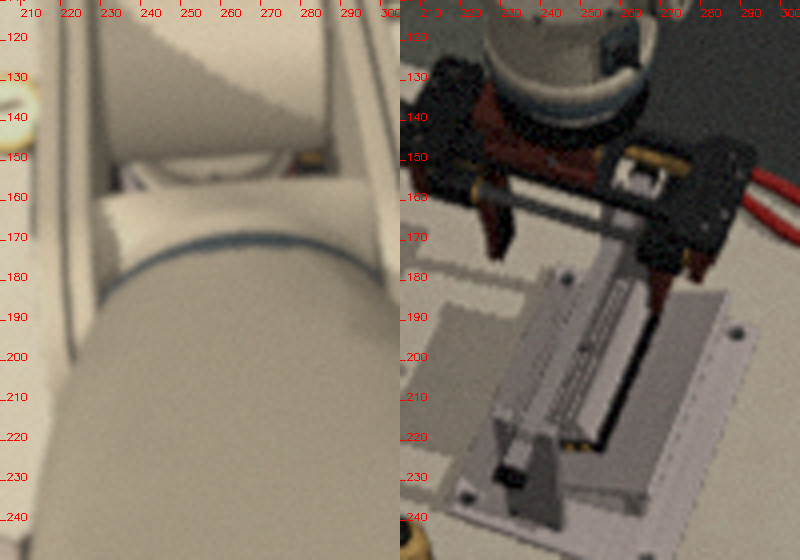

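Run:
```python
from h import *
p=np.array([.579,.068,.2006])
for dy in(-.0575,-.044,.044,.0575): print(dy,proj("side",p+[[0,dy,-.014]]).round(1), proj("side",p+[[.01,dy,-.014]]).round(1), proj("side",p+[[-.01,dy,-.014]]).round(1))
for q in([.579,.069,.136],[.479,.0665,.136],[.679,.0715,.136]): print(proj("side",[q]).round(1),proj("top",[q]).round(1))
```

```text
-0.0575 [[227.6 170. ]] [[225.8 173.4]] [[229.4 166.6]]
-0.044 [[232.9 171.8]] [[231.2 175.3]] [[234.7 168.4]]
0.044 [[268.4 184. ]] [[266.8 187.6]] [[270.  180.5]]
0.0575 [[274.  185.9]] [[272.4 189.5]] [[275.6 182.4]]
[[251.4 188.9]] [[256.1 173.3]]
[[265.8 156.4]] [[256.3 213.9]]
[[235.7 224.6]] [[255.9 134.3]]
```

Call:
send_rows([
  [1,[0,0,3],[0,0,-0.004]],
  [1,[0,0,6],[0,0,-0.004]],
  [1,[0,0,7.3],[0,0,-0.004]],
  [1,[0,0,7.3],[0,0,-0.004]],
  [-1,[0,0,7.3],[0,0,-0.004]],
  [-1,[0,0,7.3],[0,0,-0.004]],
  [-1,[0,0,7.3],[0,0,-0.004]],
  [-1,[0,0,7.3],[0,0,-0.004]],
  [-1,[0,0,7.3],[0,0,-0.004]],
  [-1,[0,0,7.3],[0,0,-0.004]],
  [-1,[0,0,7.3],[0,0,-0.004]],
  [-1,[0,0,7.3],[0,0,-0.004]],
], grip_force=15)

```text
time: 3.4
tcp_pos: [0.579, 0.0679, 0.1277]
orientation: [-0.015, 1.0, -0.001, 0.0]
ft_force: [-0.5, -0.4, 0.4]
gripper_width: 0.31
```

Still closing; let the fingers finish.

Call:
send_rows([
  [-1,[0,0,0],[0,0,0]],
  [-1,[0,0,0],[0,0,0]],
  [-1,[0,0,0],[0,0,0]],
  [-1,[0,0,0],[0,0,0]],
  [-1,[0,0,0],[0,0,0]],
  [-1,[0,0,0],[0,0,0]],
])

```text
time: 4.0
tcp_pos: [0.5789, 0.0679, 0.1276]
orientation: [-0.015, 1.0, -0.001, 0.0]
ft_force: [-0.2, -1.4, -0.2]
gripper_width: 0.134
```

Run:
```python
from h import *
inc([.579,.069,.2],pose(181.5)); print(status.observe()['torque'].round(2))
```

```text
t 4.0 tcp [0.5789 0.0679 0.1276] q [ 0.1   0.51  1.79 -0.    0.84 -1.5 ] F [-0.2 -1.4 -0.2] w 0.134
shift cm [-0.01  0.1  -7.24] turn [-0.0014  0.0002  0.004 ]
[-0.09 -0.2  -0.15]
```

Call:
send_rows([
  [-1,[0,0,0],[0,0,0]],
  [-1,[0,0,0],[0,0,0]],
  [-1,[0,0,-0.5],[0,0,0]],
  [-1,[0,0,-1.0],[0,0,0]],
  [-1,[0,0,-1.5],[0,0,0]],
  [-1,[0,0,-1.5],[0,0,0]],
], grip_force=40)

```text
time: 4.6
tcp_pos: [0.5794, 0.068, 0.1436]
orientation: [-0.015, 1.0, -0.001, 0.001]
ft_force: [-0.2, -0.2, -2.0]
gripper_width: 0.139
```

Run:
```python
from h import *
inc([.579,.068,.2],pose(181.5)); print(status.observe()['torque'].round(2))
```

```text
t 4.6 tcp [0.5794 0.068  0.1436] q [ 0.1   0.48  1.79 -0.    0.87 -1.5 ] F [-0.2 -0.2 -2. ] w 0.139
shift cm [ 0.04 -0.   -5.64] turn [-0.0013  0.0016  0.004 ]
[-0.04 -0.16 -0.07]
```

Call:
send_rows([
  [-1,[0,0,-1],[0,0,0]],
  [-1,[0,0,-2],[0,0,0]],
  [-1,[0,0,-3],[0,0,0]],
  [-1,[0,0,-4.5],[0,0,0]],
  [-1,[0,0,-6],[0,0,0]],
  [-1,[0,0,-7],[0,0,0]],
  [-1,[0,0,-7],[0,0,0]],
  [-1,[0,0,-7],[0,0,0]],
])

```text
time: 5.4
tcp_pos: [0.5789, 0.068, 0.2129]
orientation: [-0.015, 1.0, -0.001, 0.0]
ft_force: [0.6, 0.8, -3.4]
gripper_width: 0.138
```

Run:
```python
from h import *
h=-19.2; c=np.array([.5005,.3865])
inc([*c,.215],pose(180+h))
inc([*c,.13],pose(180+h))
s=snap("side","s2")
p=status.observe()['tcp_pos']; u=np.array([np.cos(.026),np.sin(.026),0])
print(proj("side",[p+[0,0,.0024]-.111*u,p+[0,0,.0024]+.111*u]))
cv2.imwrite("pics/z4.png",crop(s,205,70,110,180,3))
```

```text
t 5.4 tcp [0.5789 0.068  0.2129] q [ 0.1   0.39  1.74 -0.    1.01 -1.5 ] F [ 0.6  0.8 -3.4] w 0.138
shift cm [ 6.87 32.07 -0.26] turn [-0.0012  0.001   0.3654]
t 5.4 tcp [0.5789 0.068  0.2129] q [ 0.1   0.39  1.74 -0.    1.01 -1.5 ] F [ 0.6  0.8 -3.4] w 0.138
shift cm [ 6.88 32.08  8.24] turn [-0.0012  0.001   0.3654]
[[267.21097433 133.73334884]
 [231.34558562 213.12475814]]
```

View pics/z4.png

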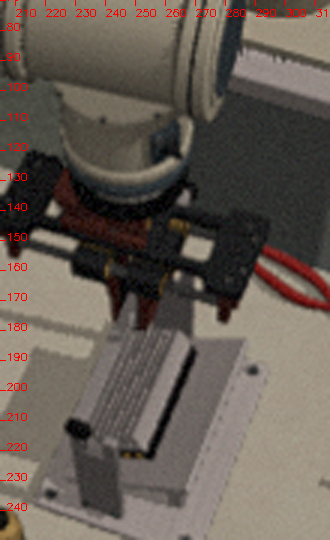

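Run:
```python
from h import *
T={}
for k,a,b in(("near y+",(115.3,223.2),(405.2,203.8)),("near y-",(137.8,230.7),(390.7,193)),("far y+",(133.2,180),(378,237.7)),("far y-",(155.7,190.5),(363.8,226.7))):
    T[k]=tri(a,b); print(k,T[k][0].round(4),T[k][1].round(4), onz("top",[a],.09).round(4))
n=(T["near y+"][0]+T["near y-"][0])/2; f=(T["far y+"][0]+T["far y-"][0])/2
print("forks",n,f,(n+f)/2,np.linalg.norm(n-f),np.degrees(np.arctan2(*(f-n)[[1,0]])))
P=onz("top",[(139.5,177.8),(164.8,187.8),(145,239.5),(118,229.5)],.008); print(P.round(4),P.mean(0),np.linalg.norm(np.roll(P,1,0)-P,axis=1))
# base mask check
t=cv2.imread("pics/top0_raw.png"); lab=cv2.cvtColor(t,cv2.COLOR_BGR2LAB); print(lab[205,140],lab[230,100],lab[208,157])
m=np.zeros(t.shape[:2],np.uint8); d=lab[:,:,2].astype(int); m[168:245,108:172]=((d<lab[230,100,2]-5))[168:245,108:172]
m=cv2.morphologyEx(m,cv2.MORPH_OPEN,np.ones((5,5)))
c=max(cv2.findContours(m,0,2)[0],key=cv2.contourArea); r=cv2.minAreaRect(c); P=onz("top",cv2.boxPoints(r),.008);print(r,P.round(4),P.mean(0),np.linalg.norm(np.roll(P,1,0)-P,axis=1))
```

```text
near y+ [0.4519 0.4282 0.0868] 0.0031 [[0.452  0.4255 0.09  ]]
near y- [0.433  0.3798 0.078 ] 0.0207 [[0.4346 0.3656 0.09  ]]
far y+ [0.5658 0.3882 0.0873] 0.0002 [[0.5652 0.3874 0.09  ]]
far y- [0.5414 0.3423 0.0637] 0.0179 [[0.5389 0.3263 0.09  ]]
forks [0.44244989 0.40402813 0.08237831] [0.55361969 0.36522777 0.07552702] [0.49803479 0.38462795 0.07895266] 0.11794546633953888 -19.239950033633555
[[0.5883 0.3972 0.008 ]
 [0.5612 0.3232 0.008 ]
 [0.4163 0.3694 0.008 ]
 [0.4416 0.4471 0.008 ]] [0.50187041 0.38422117 0.008     ] [0.15502429 0.07875066 0.15207853 0.08167262]
[197 133 136] [208 127 141] [158 130 139]
((134.0, 226.5), (13.0, 30.0), 90.0) [[0.4679 0.4463 0.008 ]
 [0.4701 0.3618 0.008 ]
 [0.4344 0.3594 0.008 ]
 [0.432  0.4435 0.008 ]] [0.45110676 0.4027461  0.008     ] [0.03600346 0.08457634 0.03580619 0.08411636]
```

Run:
```python
from h import *
inc([.501,.384,.213],pose(160.8))
```

```text
t 5.45 tcp [0.5786 0.068  0.2124] q [ 0.1   0.39  1.74 -0.    1.01 -1.5 ] F [-0.5 -0.  -2.1] w 0.132
shift cm [ 6.8  31.82 -0.11] turn [-1.500e-03 -1.000e-04  3.653e-01]
```

Call:
send_rows([
  [-1,[0.5,2,0],[0,0,0.03]],
  [-1,[1.5,6,0],[0,0,0.08]],
  [-1,[2.3,10,0],[0,0,0.13]],
  [-1,[3.2,14,0],[0,0,0.18]],
  [-1,[4.1,18,0],[0,0,0.23]],
  [-1,[5,22,0],[0,0,0.28]],
  [-1,[5.8,26,0],[0,0,0.33]],
  [-1,[6.3,29,0.5],[0,0,0.365]],
  [-1,[6.6,31,2],[0,0,0.365]],
  [-1,[6.8,31.8,4],[0,0,0.365]],
  [-1,[6.8,31.8,6],[0,0,0.365]],
  [-1,[6.8,31.8,7.5],[0,0,0.365]],
  [-1,[6.8,31.8,8.2],[0,0,0.365]],
  [-1,[6.8,31.8,8.2],[0,0,0.365]],
])

```text
time: 6.85
tcp_pos: [0.5009, 0.383, 0.1289]
orientation: [0.167, 0.986, -0.002, -0.001]
ft_force: [-0.1, 0.4, -3.5]
gripper_width: 0.136
```

Run:
```python
from h import *
inc([.501,.384,.0486],pose(160.8))
t=snap("top","t3");s=snap("side","s3")
p=status.observe()['tcp_pos']; h=np.radians(-19.2);u=np.array([np.cos(h),np.sin(h),0])
for n in("top","side"): print(n,proj(n,[p+[0,0,.0024]-.111*u,p+[0,0,.0024]+.111*u, p+[0,0,.0024]-.06*u,p+[0,0,.0024]+.06*u]).round(1))
cv2.imwrite("pics/z5.png",np.hstack([crop(t,95,150,100,110,4),crop(s,325,150,100,110,4)]))
```

```text
t 6.85 tcp [0.5009 0.383  0.1289] q [ 0.63  0.56  1.68 -0.    0.9  -0.6 ] F [-0.1  0.4 -3.5] w 0.136
shift cm [0.02 0.13 8.03] turn [-0.0033 -0.0006 -0.0001]
top [[109.4 244.2]
 [144.9 160.5]
 [117.6 224.6]
 [136.8 179.3]]
side [[411.5 175.7]
 [360.9 239.2]
 [400.7 189.3]
 [373.4 223.6]]
```

View pics/z5.png

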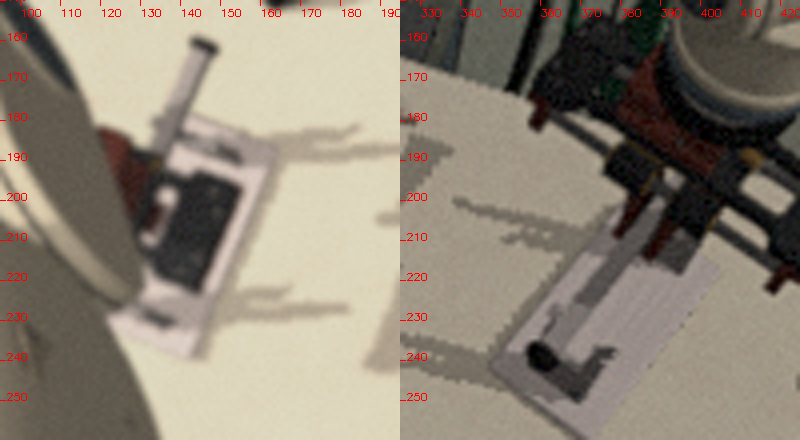

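Run:
```python
from h import *
h=np.radians(-19.2);u=np.array([np.cos(h),np.sin(h)]);v=np.array([-u[1],u[0]])
P=onz("side",[(405.2,203.8),(378,237.7),(390.7,193),(363.8,226.7)],.09)[:,:2];print(P.round(4))
print("across v:",(P-[.501,.384])@v,"along",(P-[.501,.384])@u)
```

```text
[[0.4532 0.4292]
 [0.5672 0.3877]
 [0.4364 0.3883]
 [0.5518 0.3487]]
across v: [ 0.02694032  0.02527761 -0.01718857 -0.01657603] along [-0.05997867  0.06127197 -0.06238348  0.0596151 ]
```

Call:
send_rows([
  [-1,[0,0.55,0.5],[0,0,0]],
  [-1,[0,0.55,2],[0,0,0]],
  [-1,[0,0.55,3.5],[0,0,0]],
  [-1,[0,0.55,4.5],[0,0,0]],
  [-1,[0,0.55,5.3],[0,0,0]],
  [-1,[0,0.55,6],[0,0,0]],
  [-1,[0,0.55,6.5],[0,0,0]],
  [-1,[0,0.55,6.5],[0,0,0]],
])

```text
time: 7.75
tcp_pos: [0.503, 0.3886, 0.0645]
orientation: [0.167, 0.986, -0.001, -0.0]
ft_force: [-0.1, 0.6, -3.3]
gripper_width: 0.133
```

Run:
```python
from h import *
inc([.503,.388,.0486],pose(160.8))
print(status.observe()['torque'].round(2))
```

```text
t 7.75 tcp [0.503  0.3886 0.0645] q [ 0.64  0.66  1.69 -0.    0.79 -0.6 ] F [-0.1  0.6 -3.3] w 0.133
shift cm [-0.02 -0.05  1.59] turn [-0.0021  0.0002  0.0003]
[ 0.05 -0.17  0.02]
```

Call:
send_rows([
  [-1,[0,0,0.5],[0,0,0]],
  [-1,[0,0,1.0],[0,0,0]],
  [-1,[0,0,1.3],[0,0,0]],
  [-1,[0,0,1.45],[0,0,0]],
  [-1,[0,0,1.55],[0,0,0]],
  [-1,[0,0,1.55],[0,0,0]],
])

```text
time: 8.35
tcp_pos: [0.5032, 0.3888, 0.0497]
orientation: [0.167, 0.986, -0.001, 0.0]
ft_force: [-0.2, -0.7, -2.6]
gripper_width: 0.136
```

Call:
send_rows([
  [-1,[0,0,0.1],[0,0,0]],
  [-1,[0,0,0.2],[0,0,0]],
  [-1,[0,0,0.2],[0,0,0]],
])

```text
time: 8.65
tcp_pos: [0.5035, 0.3889, 0.0486]
orientation: [0.167, 0.986, -0.001, 0.0]
ft_force: [-1.8, -1.6, 4.3]
gripper_width: 0.138
```

Call:
send_rows([
  [0,[0,0,0.1],[0,0,0]],
  [0.0,[0,0,0.1],[0,0,0]],
  [0,[0,0,0.1],[0,0,0]],
  [0,[0,0,0.1],[0,0,0]],
  [0,[0,0,0],[0,0,0]],
  [0,[0,0,-2],[0,0,0]],
  [0,[0,0,-5],[0,0,0]],
  [0.5,[0,0,-9],[0,0,0]],
  [1,[0,0,-14],[0,0,0]],
  [1,[0,0,-18],[0,0,0]],
  [1,[0,0,-18],[0,0,0]],
])

```text
time: 9.75
tcp_pos: [0.506, 0.3912, 0.2345]
orientation: [0.167, 0.986, 0.003, 0.004]
ft_force: [0.6, 0.1, 0.4]
gripper_width: 0.822
```

Run:
```python
from h import *
inc([.503,.388,.2],pose(160.8))
t=snap("top","t4");s=snap("side","s4")
h=np.radians(-19.2);u=np.array([np.cos(h),np.sin(h),0]); p=np.array([.503,.388,.051])
for n in("top","side"): print(n,proj(n,[p-.111*u,p+.111*u]).round(1))
cv2.imwrite("pics/z6.png",np.vstack([np.hstack([crop(t,215,125,80,100,4),crop(s,215,148,80,100,4)]),np.hstack([crop(s,340,170,80,90,4),crop(t,95,150,80,90,4)])])[:,:])
```

```text
t 9.75 tcp [0.506  0.3912 0.2345] q [ 0.64  0.44  1.6  -0.    1.08 -0.6 ] F [0.6 0.1 0.4] w 0.822
shift cm [ 0.21 -0.43  3.45] turn [0.0081 0.0071 0.0003]
top [[119.4 245. ]
 [151.9 167.8]]
side [[403.4 192.8]
 [355.5 253.4]]
```

View pics/z6.png

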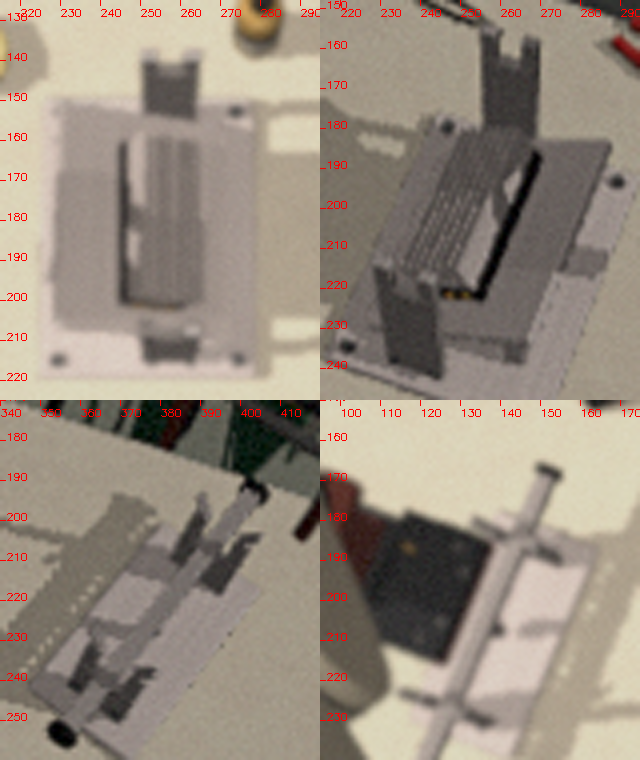

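Run:
```python
from h import *
off=np.array([1.1,1.3])
for a,b in(((245.5,160.2),(255.5,222.3)),((245.5,200.7),(270,186))):
    p,g=tri(np.array(a)-off,b); print("edge",p.round(4),g.round(4), "top@.066",onz("top",[np.array(a)-off],.066).round(4), "side",onz("side",[b],.066).round(4))
# top face outline in the top view: right (low) edge corners, at z~.07
print(onz("top",np.array([(265,159.5),(265,201)])-off,.070).round(4))
u=np.array([np.cos(.026),np.sin(.026),0]);v=np.array([-.026,1,0])
o=np.array([.5786,.083,0])
print("slots",[ (o-.015*v+s*.085*u+[0,0,.154]).round(3) for s in(-1,1)],"top px",proj("top",[o-.015*v+s*.085*u+[0,0,.154] for s in(-1,1)])+off,"side px",proj("side",[o-.015*v+s*.085*u+[0,0,.154] for s in(-1,1)]))
```

```text
edge [0.6309 0.1003 0.0757] 0.001 top@.066 [[0.6334 0.1011 0.066 ]] side [[0.6269 0.098  0.066 ]]
edge [0.5229 0.0969 0.0776] 0.0019 top@.066 [[0.5244 0.0982 0.066 ]] side [[0.5169 0.0937 0.066 ]]
[[0.6353 0.0493 0.07  ]
 [0.5241 0.0474 0.07  ]]
slots [array([0.494, 0.066, 0.154]), array([0.664, 0.07 , 0.154])] top px [[257.80266456 207.99112396]
 [257.42211225 139.14525317]] side px [[263.30677143 156.8954115 ]
 [237.39895991 215.48769172]]
```

Run:
```python
from h import *
P=pose(181.5,-30); print(P.as_matrix().round(3))
inc([.577,.011,.23],P)
```

```text
[[-1.    -0.023 -0.013]
 [-0.026  0.866  0.5  ]
 [ 0.     0.5   -0.866]]
t 9.85 tcp [0.5035 0.3893 0.2288] q [ 0.64  0.45  1.61 -0.    1.08 -0.6 ] F [-0.6 -0.7 -0.2] w 0.913
shift cm [-19.37 -33.31  -0.11] turn [-0.5176  0.0966 -0.3521]
```

Call:
send_rows([
  [1,[-2,-4,-1],[0,0,-0.05]],
  [1,[-5,-8,-1],[-0.07,0.02,-0.1]],
  [1,[-7,-12,-1],[-0.15,0.03,-0.15]],
  [1,[-9,-16,-1],[-0.23,0.045,-0.2]],
  [1,[-11.5,-20,-1],[-0.31,0.06,-0.25]],
  [1,[-14,-24,-1],[-0.39,0.075,-0.3]],
  [1,[-16,-28,-1],[-0.45,0.09,-0.335]],
  [1,[-18,-31,-0.5],[-0.5,0.096,-0.35]],
  [1,[-19.3,-33.3,-0.1],[-0.518,0.0966,-0.352]],
  [1,[-19.4,-33.3,-0.1],[-0.518,0.0966,-0.352]],
  [1,[-19.4,-33.3,-0.1],[-0.518,0.0966,-0.352]],
  [1,[-19.4,-33.3,-0.1],[-0.518,0.0966,-0.352]],
])

```text
time: 11.05
tcp_pos: [0.5762, 0.012, 0.2285]
orientation: [-0.013, 0.966, 0.259, -0.005]
ft_force: [0.8, 0.3, -0.0]
gripper_width: 1.0
```

Run:
```python
from h import *
P=pose(181.5,-30); tz=P.as_matrix()[:,2]; g=np.array([.577,.0685,.077])
inc(g-.115*tz,P); inc(g-.045*tz,P)
```

```text
t 11.05 tcp [0.5762 0.012  0.2285] q [-0.25  0.44  1.73  0.54  1.19 -2.11] F [ 0.8  0.3 -0. ] w 1.0
shift cm [-0.24 -2.68  4.44] turn [-0.0004 -0.0036 -0.0012]
t 11.05 tcp [0.5762 0.012  0.2285] q [-0.25  0.44  1.73  0.54  1.19 -2.11] F [ 0.8  0.3 -0. ] w 1.0
shift cm [-0.27 -2.68 11.44] turn [-0.0004 -0.0036 -0.0012]
```

Call:
send_rows([
  [1,[-0.25,-2.7,2],[0,0,0]],
  [1,[-0.25,-2.7,5],[0,-0.003,0]],
  [1,[-0.25,-2.7,8],[0,-0.003,0]],
  [1,[-0.25,-2.7,11],[0,-0.003,0]],
  [1,[-0.25,-2.7,12.5],[0,-0.003,0]],
  [1,[-0.25,-2.7,13.5],[0,-0.003,0]],
  [1,[-0.25,-2.7,14.5],[0,-0.003,0]],
  [1,[-0.25,-2.7,15.4],[0,-0.003,0]],
  [1,[-0.25,-2.7,15.4],[0,-0.003,0]],
])

```text
time: 11.95
tcp_pos: [0.5776, 0.0647, 0.0819]
orientation: [-0.012, 0.966, 0.258, -0.003]
ft_force: [0.1, 0.0, 0.2]
gripper_width: 1.0
```

Run:
```python
from h import *
P=pose(181.5,-30); tz=P.as_matrix()[:,2]; g=np.array([.577,.0685,.077])
inc(g+.005*tz,P)
s=snap("side","s5")
cv2.imwrite("pics/z7.png",crop(s,215,110,90,140,4))
```

```text
t 11.95 tcp [0.5776 0.0647 0.0819] q [-0.16  0.65  1.81  0.67  0.91 -2.24] F [0.1 0.  0.2] w 1.0
shift cm [0.05 0.08 1.11] turn [-0.0007  0.0008 -0.0009]
```

View pics/z7.png

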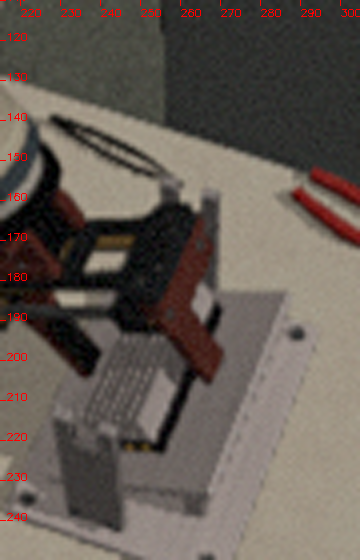

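Call:
send_rows([
  [1,[0,0.1,0.5],[0,0,0]],
  [1,[0,0.1,1.0],[0,0,0]],
  [1,[0,0.1,1.0],[0,0,0]],
  [-1,[0,0.1,1.0],[0,0,0]],
  [-1,[0,0.1,1.0],[0,0,0]],
  [-1,[0,0.1,1.0],[0,0,0]],
  [-1,[0,0.1,1.0],[0,0,0]],
  [-1,[0,0.1,1.0],[0,0,0]],
  [-1,[0,0.1,1.0],[0,0,0]],
  [-1,[0,0.1,1.0],[0,0,0]],
  [-1,[0,0.1,1.0],[0,0,0]],
  [-1,[0,0.1,1.0],[0,0,0]],
  [-1,[0,0.1,1.0],[0,0,0]],
], grip_force=12)

```text
time: 13.3
tcp_pos: [0.5778, 0.0701, 0.0742]
orientation: [-0.012, 0.966, 0.258, -0.003]
ft_force: [-0.5, -1.0, 0.2]
gripper_width: 0.524
```

Run:
```python
from h import *
P=pose(181.5,-30); tz=P.as_matrix()[:,2]; g=np.array([.577,.0685,.077])
inc(g+.005*tz,P); print(status.observe()['torque'].round(2))
```

```text
t 13.3 tcp [0.5778 0.0701 0.0742] q [-0.15  0.66  1.81  0.68  0.9  -2.24] F [-0.5 -1.   0.2] w 0.524
shift cm [0.08 0.01 0.18] turn [-0.001   0.0016 -0.001 ]
[-0.25 -0.18  0.04]
```

Call:
send_rows([
  [-1,[0,0,0],[0,0,0]],
  [-1,[0,0,0],[0,0,0]],
  [-1,[0,0,-0.5],[0,0,0]],
  [-1,[0,0,-1.2],[0,0,0]],
  [-1,[0,0,-2.5],[0,0,0]],
  [-1,[0,0,-4],[0,0,0]],
  [-1,[0,0.5,-6],[0,0,0]],
  [-1,[0,2,-9],[0,0,0]],
  [-1,[0,4,-12.5],[0,0,0]],
  [-1,[0,4,-12.5],[0,0,0]],
  [-1,[0,4,-12.5],[0,0,0]],
], grip_force=45)

```text
time: 14.4
tcp_pos: [0.5787, 0.0417, 0.2039]
orientation: [-0.012, 0.966, 0.258, -0.001]
ft_force: [-0.7, -0.2, -2.6]
gripper_width: 0.527
```

Run:
```python
from h import *
T=onz("top",np.array([(366.76-1.1,229.46-1.3)]),.014); print("tray centre corr",T)
inc([.459,-.236,.20],pose(81.4)); print(status.observe()['torque'].round(2))
```

```text
tray centre corr [[ 0.45965479 -0.23360365  0.014     ]]
t 14.4 tcp [0.5787 0.0417 0.2039] q [-0.2   0.46  1.76  0.57  1.11 -2.1 ] F [-0.7 -0.2 -2.6] w 0.527
shift cm [ 12.65 -23.99 -13.39] turn [ 0.3842 -0.4514  1.702 ]
[-0.45 -0.1   0.03]
```

Call:
send_rows([
  [-1,[1,-2,-1],[0.03,-0.04,0.14]],
  [-1,[2,-4,-2.2],[0.06,-0.075,0.28]],
  [-1,[3.2,-6,-3.3],[0.096,-0.113,0.425]],
  [-1,[4.2,-8,-4.5],[0.13,-0.15,0.57]],
  [-1,[5.3,-10,-5.6],[0.16,-0.19,0.71]],
  [-1,[6.3,-12,-6.7],[0.19,-0.226,0.85]],
  [-1,[7.4,-14,-7.8],[0.22,-0.263,0.99]],
  [-1,[8.4,-16,-8.9],[0.256,-0.3,1.135]],
  [-1,[9.5,-18,-10],[0.29,-0.34,1.28]],
  [-1,[10.5,-20,-11.2],[0.32,-0.376,1.42]],
  [-1,[11.6,-22,-12.3],[0.352,-0.414,1.56]],
  [-1,[12.65,-24,-13.4],[0.384,-0.451,1.702]],
  [-1,[12.65,-24,-13.4],[0.384,-0.451,1.702]],
  [-1,[12.65,-24,-13.4],[0.384,-0.451,1.702]],
  [-1,[12.65,-24,-13.4],[0.384,-0.451,1.702]],
])

```text
time: 15.9
tcp_pos: [0.4582, -0.2346, 0.1978]
orientation: [0.757, 0.653, -0.001, -0.003]
ft_force: [0.1, 1.2, -2.9]
gripper_width: 0.521
```

Run:
```python
from h import *
inc([.459,-.236,.036],pose(81.4)); print(R.from_quat(status.observe()['orientation']).as_matrix()[:,2].round(4))
```

```text
t 15.9 tcp [ 0.4582 -0.2346  0.1978] q [-0.5   0.32  1.9   0.    0.93 -0.35] F [ 0.1  1.2 -2.9] w 0.521
shift cm [-0.17  0.18 16.18] turn [-0.0045 -0.0025  0.0024]
[-0.0041  0.0032 -1.    ]
```

Call:
send_rows([
  [-1,[-0.1,0.1,2],[0,0,0]],
  [-1,[-0.1,0.1,5],[-0.003,-0.002,0]],
  [-1,[-0.1,0.1,8],[-0.003,-0.002,0]],
  [-1,[-0.1,0.1,11],[-0.003,-0.002,0]],
  [-1,[-0.1,0.1,13.5],[-0.003,-0.002,0]],
  [-1,[-0.1,0.1,15],[-0.003,-0.002,0]],
  [-1,[-0.1,0.1,16],[-0.003,-0.002,0]],
  [-1,[-0.1,0.1,16.5],[-0.003,-0.002,0]],
  [-1,[-0.1,0.1,16.7],[-0.003,-0.002,0]],
  [-1,[-0.1,0.1,16.7],[-0.003,-0.002,0]],
])

```text
time: 16.9
tcp_pos: [0.4593, -0.2364, 0.032]
orientation: [0.758, 0.652, -0.0, 0.001]
ft_force: [0.4, 0.6, -3.2]
gripper_width: 0.518
```

Call:
send_rows([
  [-1,[0,0,0.1],[0,0,0]],
  [-1,[0,0,0.2],[0,0,0]],
  [-1,[0,0,0.3],[0,0,0]],
  [-1,[0,0,0.3],[0,0,0]],
])

```text
time: 17.3
tcp_pos: [0.459, -0.2364, 0.0288]
orientation: [0.758, 0.652, -0.0, 0.0]
ft_force: [-0.2, -0.6, -3.3]
gripper_width: 0.52
```

Call:
send_rows([
  [-1,[0,0,0.1],[0,0,0]],
  [-1,[0,0,0.2],[0,0,0]],
  [-1,[0,0,0.2],[0,0,0]],
  [-1,[0,0,0.2],[0,0,0]],
])

```text
time: 17.7
tcp_pos: [0.4589, -0.2363, 0.0266]
orientation: [0.758, 0.652, -0.0, 0.0]
ft_force: [-0.5, -0.0, -2.5]
gripper_width: 0.522
```

Call:
send_rows([
  [-1,[0,0,0.1],[0,0,0]],
  [-1,[0,0,0.1],[0,0,0]],
  [-1,[0,0,0.2],[0,0,0]],
  [-1,[0,0,0.2],[0,0,0]],
])

```text
time: 18.1
tcp_pos: [0.4589, -0.2364, 0.0253]
orientation: [0.758, 0.652, -0.0, 0.0]
ft_force: [-2.2, 1.9, 6.6]
gripper_width: 0.525
```

Call:
send_rows([
  [0.15,[0,0,0],[0,0,0]],
  [0.3,[0,0,0],[0,0,0]],
  [0.5,[0,0,0],[0,0,0]],
  [0.6,[0,0,0],[0,0,0]],
  [0.6,[0,0,0],[0,0,0]],
  [0.6,[0,0,-2],[0,0,0]],
  [0.6,[0,0,-5],[0,0,0]],
  [0.6,[0,0,-9],[0,0,0]],
  [1,[0,0,-13],[0,0,0]],
  [1,[0,-8,-17],[0,0,0]],
  [1,[0,-13,-20],[0,0,0]],
  [1,[0,-13,-20],[0,0,0]],
  [1,[0,-13,-20],[0,0,0]],
])

```text
time: 19.4
tcp_pos: [0.3272, -0.2159, 0.2267]
orientation: [0.758, 0.652, -0.0, 0.001]
ft_force: [-0.0, 0.2, -0.6]
gripper_width: 1.001
```

Run:
```python
from h import *
inc([.459,-.236,.036],pose(81.4))
t=snap("top","t6");s=snap("side","s6")
cv2.imwrite("pics/z8.png",np.vstack([np.hstack([crop(t,320,180,100,90,4),crop(s,125,95,100,90,4)]),cv2.resize(s,(400,300)).repeat(1,0) if 0 else np.hstack([crop(t,75,100,200,120,2),crop(s,210,140,200,120,2)])]))
```

```text
t 19.4 tcp [ 0.3272 -0.2159  0.2267] q [-0.61  0.09  2.12 -0.    0.93 -0.46] F [-0.   0.2 -0.6] w 1.001
shift cm [ 0.03 13.3  19.08] turn [ 0.0014  0.0022 -0.0009]
```

View pics/z8.png

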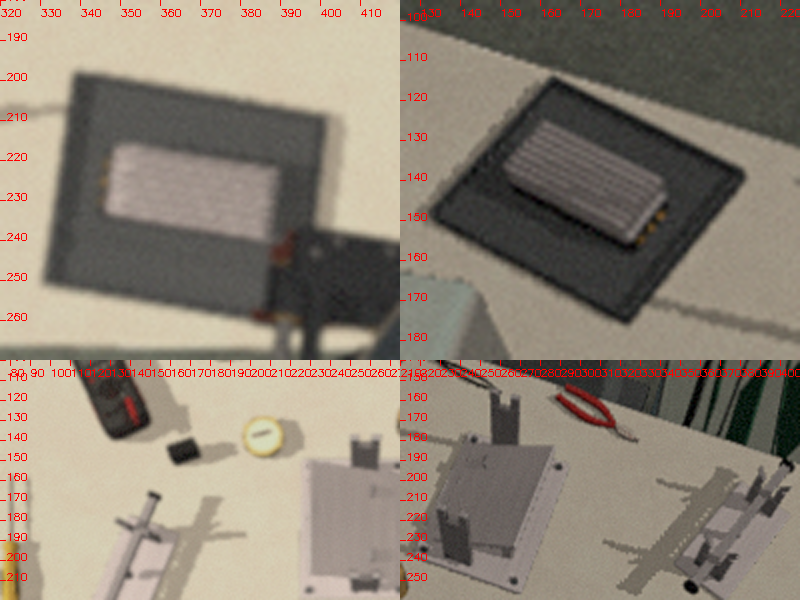

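The module lies flat, fins up, in the middle of the tray: its fins are at about (366,228) in the top view and (170,140) in the side view. The bar rests in both forks with its foot down. The cradle is empty, and the tin, fan and cutters shown here have not moved. I'm handing the job in.

Run:
```python
from h import *
a=cv2.imread("pics/top0_raw.png");b=cv2.imread("pics/t6.png");c=cv2.imread("pics/side0_raw.png");d=cv2.imread("pics/s6.png")
for n,x,y,P in(("top",a,b,dict(bottle=(269,118,292,142),reel=(303,139,326,163),tin=(195,125,220,150),fan=(157,138,176,153))),("side",c,d,dict(bottle=(196,237,215,261),reel=(170,204,195,232),tweez=(226,135,256,154),cutters=(286,150,332,182)))):
    for k,(x0,y0,x1,y1) in P.items(): print(n,k,np.abs(x[y0:y1,x0:x1].astype(int)-y[y0:y1,x0:x1]).mean().round(1))
ctrl.finish_job()
```

```text
top bottle 2.6
top reel 7.3
top tin 2.4
top fan 3.0
side bottle 3.1
side reel 7.2
side tweez 2.9
side cutters 3.0
the job is handed in; nothing more can be done
```

The keeper bar is parked in the stand and the power module is in the tray. I handed the job in at about 19.5 s of the 58 s allowed; no verdict is reported.

- **Bar:** I gripped it at its middle and lifted it straight up. One picture, after it was clear, showed the far end within about 1 px of the level position; the gripper hid the near end. I lowered it into both forks until I felt contact (a change of about 7 N) and then let go. Both end caps were within about 1 px of where a parked bar should be, with the foot hanging down.
- **Module:** I gripped it square to the slope and lifted it clear. I lowered it to the tray floor in small steps until I felt contact (about 9 N) and released it. The last pictures show it flat, fins up, in the middle of the tray along its long side, with the gripper clear.
- **Bystanders:** comparing pictures from before and after, the tin, fan, bottle, tweezers and cutters look the same (mean pixel difference 2.4–3.1). The solder reel's patch differed more, about 7 in both views. I think this is the bar's shadow, which used to fall beside it. I did not look at that patch again before handing in, but the arm's planned path stayed well above it.
- **Disagreements:** the two cameras differed by a few mm. My first position readings from the enlarged pictures were about 1–2 px off. I corrected these by comparing with the known tool position before seating the bar and gripping the module.

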